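Load three sample tins and lift the carrier

TASK

Slide the three small tins along the plywood board, without picking them up or tipping them over, through the yellow guides and into the blue carrier, until all three stand in single file fully on its floor. Then take the carrier by its black handle, lift it straight up about 10 cm clear of its stand and finish while still holding it there, level and still, with the tins standing in it. Leave the big can, the sanding roll and the wood samples where they are.

Things in the scene. Friction and masses are not known exactly. Their poses are not given: they have to be found in the camera images.
- stand: Fixed stand. Origin at bench height, mid-edge where the plywood board ends and the carrier's place begins; x = lane direction (board into carrier), y across, z up. Board: x -245 to 0 mm, y +-135 mm, top at 12 mm. Beyond it the carrier sits on a plate (top 4 mm) between low yellow strips (to 14 mm; play 2.5 mm beside, 3 mm beyond) that stop it sliding; it lifts straight out.
- lane_mouth (a point): Point on the board's top at the narrow end of the funnel (stand x = 0, y = 0, z = 12 mm; axes as the stand's), 3 mm before the carrier's open end. Two yellow guides, 6 mm thick and 20 mm high above the board, form the funnel: inner faces at y +-62 mm at x = -52 mm, narrowing to y +-29 mm at x = -1 mm.
- carrier: Loose blue carrier 184 (x) by 78 mm, 0.32 kg; axes as the stand's. Origin: centre of underside, at stand x = 95 mm, 4 mm above bench. Floor 6 mm thick, its top 2 mm below the board's. Rails 62 mm apart, 28 mm high over the underside; open at x = -92 mm, end wall's inner face at x = +84 mm: three tins in a row fit with 14 mm to spare. Posts outside the lane at x = 0 (+-9 mm) bear the handle.
- carrier_handle (a point): Centre of the carrier's black handle, a flat bar crossing above the lane: 12 mm thick along the carrier's x, 78 mm long along y, 24 mm tall (z); axes as the carrier's. It lies 122 mm above the carrier's underside, over its middle; 51 mm above the tops of loaded tins.
- tin_a_center (a point): centre (half-way up) of a small round metal tin, white with a blue band and blue lid: 54 mm diameter, 65 mm high, about 0.10 to 0.19 kg, standing upright on the plywood board (board top 12 mm above the bench, so this point is 44.5 mm above the bench); z runs up its axis
- tin_b_center (a point): centre (half-way up) of a small round metal tin, white with a green band and green lid: 54 mm diameter, 65 mm high, about 0.10 to 0.19 kg, standing upright on the plywood board (board top 12 mm above the bench, so this point is 44.5 mm above the bench); z runs up its axis
- tin_c_center (a point): centre (half-way up) of a small round metal tin, white with a red band and red lid: 54 mm diameter, 65 mm high, about 0.10 to 0.19 kg, standing upright on the plywood board (board top 12 mm above the bench, so this point is 44.5 mm above the bench); z runs up its axis
- big_can: Bystander: one-litre white can with a brown band and white lid, 104 mm diameter, 125 mm high; origin at the centre of its underside.
- sand_roll: Bystander: upright reddish-brown roll of sanding paper, 80 mm diameter, 115 mm high; origin at the centre of its underside.
- samples: Bystander: stack of three wood samples, 100 x 35 x 24 mm; origin at the centre of its underside.
Things that resemble listed ones, but are neither listed nor needed, are in the scene too. Leave any purple look-alike of the part that bears tin_b_center alone. Several things look just like the carrier: the one meant starts farthest to the robot's left.

How it is judged:
On the way:
1. all three tins stand in the carrier while it is still in its place (x of tin_a_center in the frame of carrier_handle between -0.073 and 0.07 m and y of tin_a_center in the frame of carrier_handle between -0.014 and 0.014 m and z of tin_a_center in the frame of carrier_handle between -0.097 and -0.07 m and x of tin_b_center in the frame of carrier_handle between -0.073 and 0.07 m and y of tin_b_center in the frame of carrier_handle between -0.014 and 0.014 m and z of tin_b_center in the frame of carrier_handle between -0.097 and -0.07 m and x of tin_c_center in the frame of carrier_handle between -0.073 and 0.07 m and y of tin_c_center in the frame of carrier_handle between -0.014 and 0.014 m and z of tin_c_center in the frame of carrier_handle between -0.097 and -0.07 m and height (world z) of carrier below 0.015 m), for 0.2 s.
At the end, for the whole second after the job is handed in: Held in the fingers, touching neither stand nor bystanders: carrier underside 75 to 200 mm above the bench, level within 0.12 rad, still (30 mm/s, 0.15 rad/s); three upright tins on its floor, in line within 14 mm, centres 19 mm or more in from the open end; bystanders within 30 mm (x of tin_a_center in the frame of carrier_handle between -0.073 and 0.07 m and y of tin_a_center in the frame of carrier_handle between -0.014 and 0.014 m and z of tin_a_center in the frame of carrier_handle between -0.097 and -0.07 m and x of tin_b_center in the frame of carrier_handle between -0.073 and 0.07 m and y of tin_b_center in the frame of carrier_handle between -0.014 and 0.014 m and z of tin_b_center in the frame of carrier_handle between -0.097 and -0.07 m and x of tin_c_center in the frame of carrier_handle between -0.073 and 0.07 m and y of tin_c_center in the frame of carrier_handle between -0.014 and 0.014 m and z of tin_c_center in the frame of carrier_handle between -0.097 and -0.07 m and height (world z) of carrier between 0.075 and 0.2 m and angle between carrier_handle's own z axis and vertical below 0.12 rad and linear speed of carrier below 0.03 m/s and angular speed of carrier below 0.15 rad/s and contact force between the fingers and carrier above 2 N and contact force between carrier and stand below 0.2 N and angle between each of tin_a_center, tin_b_center, tin_c_center's own z axis and vertical below 0.15 rad and contact force between carrier and big_can below 0.2 N and contact force between carrier and sand_roll below 0.2 N and contact force between carrier and samples below 0.2 N and distance of each of big_can, sand_roll, samples from where it was at the start of the episode below 0.03 m); the arm keeps its last pose, push and grip.
It fails at once if a tin is tipped over (angle between any of tin_a_center, tin_b_center, tin_c_center's own z axis and vertical above 0.5 rad).
It fails at once if a tin is picked up (its centre 20 mm or more above where it stood) while the carrier is still in its place (height (world z) of carrier below 0.015 m and height (world z) of any of tin_a_center, tin_b_center, tin_c_center above 0.065 m).
It fails at once if the lifted carrier is tilted far from level (angle between carrier_handle's own z axis and vertical above 0.35 rad).
It fails at once if a bystander is moved by more than 30 mm (distance of any of big_can, sand_roll, samples from where it was at the start of the episode above 0.03 m).
It also fails if it takes over 72 s, if anything falls off the work surface, if the arm or the gripper's body presses on something with over 40 N, if the wrist force passes 120 N, or if a joint passes its speed limit or range.

ROBOT

A 7-joint arm with a two-finger parallel gripper is mounted at the origin on the work surface. World frame = base frame: x ahead of the robot, y to its left, z up, the work surface at z = 0. Lengths are in m, angles in rad, forces in N, time in s.
With the tool pointing down it reaches from about 0.4 to 0.875 m from the base axis. Payload 19.3 kg.
Tool frame: the origin (TCP) lies midway between the tips of the shut fingers; the grasp point (between the pads) lies 19 mm behind it; z points along the fingers, y is the line along which they close (so a half turn about z gives the same grasp; the last joint's range is limited). The gripper opens to 85 mm and grips with 20 to 120 N. Pads are 22 mm wide; open, the fingers measure 114 mm over their backs; the gripper's body (76 mm by 85 mm) begins 54 mm behind the grasp point. The pads swing forward as they close: fully open they stand 13 mm farther back than shut.
Start: joints at [-0.07, 0.521, -0.036, 1.599, 0.021, 1.021, -0.113], TCP at [0.625, -0, 0.231] pointing down, gripper open.
Joint ranges: [-2.91, 2.91], [-0.3, 2.13], [-1.5, 1.42], [0.17, 2.43], [-1.26, 4.41], [0.16, 1.93], [-2.52, 2.52]. Speed limits (rad/s): [1.89, 1.89, 2.39, 2.39, 3.01, 3.01, 3.01].

INTERFACE

Orientations are given as [roll, pitch, yaw] about the fixed x, y, z axes, in that order (R = Rz(yaw) Ry(pitch) Rx(roll)).
In Python, from workcell import bot gives the robot as it stands.
- The arm moves only by the tool move_arm, never from a script. Its argument "moves" is a list that holds one entry, the list of rows, each a list of 7 numbers: the opening, from 0 (shut) to 1 (fully open), then the shift along the tool's x, y, z in units of 1000 mm (1.0 is 1000 mm), then the turn, a rotation vector about the tool's x, y, z in units of 2 pi rad (1.0 is 2 pi rad). A call has 1 to 5 rows; each row is the pose to reach, as a shift and turn from the pose commanded when the call began, along the tool's axes at that moment, turning the shorter way round; what a row does not reach only later rows make up. A row lasts 1/10 s, in which the tool goes at most 50 mm and 8.59 degrees, less where a joint would pass 70% of its speed; a pose out of reach is approached as far as the arm can. A call with a number of a shift or a turn outside -1 to 1 is refused whole. A call with a gripper value outside its range is refused whole. The fingers move at their own pace and stop on an object; "force" is the grip in N (left out, the last holds). Time passes only in rows, so rows that repeat a pose let the fingers close. It gives the time, the measured TCP pose, the force, the opening and the grip force at its end, in the units of the state.
- bot.observe(): the state, without advancing time (a new reading comes with each control period).
- bot.grab_frame(name): name is "scene" or "side" or "wrist"; returns the picture (384x512x3 uint8, red, green, blue); there is no depth.
- bot.camera_params(name): a dict with "vertical_fov" (degrees; the focal length in pixels is half the picture's height over the tangent of half this angle, whatever the lens; pixels are square), "cx", "cy" (the principal point, pixels), "R" (3x3) and "t" (3): a world point X has camera coordinates R X + t. Camera axes: x right, y down, z forward; pixel columns grow to the right and rows downward; lengths in m; the calibration is good to about 2 mm. The wrist camera is an equidistant fisheye: a pixel r from the principal point sees the ray r / f radians off the axis. A picture is of the moment at which its call begins: read the wrist's pose just before it. camera_params takes no time and is no camera call; for the wrist camera it gives the pose at the moment of the call.
- bot.job_done(): hands the job in; it is judged then, once.
The state is a dict: "clock": time; "qpos": joint angles; "qd": joint speeds; "joint_efforts": joint torques, N m; "position": TCP position; "tool_rot": TCP orientation; "force": force on the tool from outside, world axes, zero at the start; "moment": the same for the moment, N m; "grip_width": finger opening in m; "finger_force": force on a finger pad.
Only numpy, scipy, OpenCV 4.12 (cv2) and the standard library are available. Lean on these libraries where they do the work, as an engineer would, in place of code of your own. Each camera call takes 0.05 s, during which the arm holds its last target. There are 200 camera calls.

## Working session

There is one attempt and no reset: what is moved stays moved. The work goes in short steps, Python scripts to look and compute and a tool call to move; the robot and the scene stay as the last step left them, time stands still between calls to the robot, and variables do not carry over. Pictures are saved under pics/ and viewed, at most 13 in all, crops included, and the job is handed in when it is done.

Besides the shell and the picture viewer there is one more tool, called after "Emit:" by a JSON object that holds its "method" and its "body", one argument or row to a line. move_arm: Moves the arm, as the interface text tells. Shifts and turns lie within -1 to 1; 1 stands for 1000 mm of shift or 2 pi rad of turn. Its arguments: {"type":"object","properties":{"moves":{"type":"array"},"force":{"type":"number"}},"required":["moves"]}

```bash
mkdir -p pics; python3 - <<'E'
from workcell import bot
import cv2,json
for n in ("scene","side"):
    p=bot.camera_params(n);print(n,{k:(v.tolist() if hasattr(v,'tolist') else v) for k,v in p.items()})
    im=bot.grab_frame(n);cv2.imwrite(f"pics/{n}0.png",cv2.cvtColor(im,cv2.COLOR_RGB2BGR))
s=bot.observe();print(s['position'],s['tool_rot'],s['clock'],s['grip_width'])
E
```

```text
scene {'vertical_fov': 51.25634303023658, 'cx': 253.60949436729348, 'cy': 195.49049430728624, 'R': [[0.6313315010674322, 0.7755129677911379, -0.0004153886424779142], [0.6285286084055465, -0.51198772932649, -0.5855086279764734], [-0.45428220763720245, 0.36938895734291555, -0.8106660681300181]], 't': [-0.41632542087408725, -0.326812983819564, 1.4506990468584116]}
side {'vertical_fov': 57.30350154598781, 'cx': 255.22357505417, 'cy': 193.5065155436623, 'R': [[0.9503057517918373, -0.31093942864370844, 0.015350890074348861], [-0.1637117248600403, -0.5410668107087228, -0.8248910094629722], [0.2647969963098167, 0.781385550201829, -0.5650833325104215]], 't': [-0.592979668734301, 0.185554411260292, 0.8191708936174351]}
[ 6.24709921e-01 -4.43287506e-05  2.30806624e-01] [-3.14060416e+00  8.01379034e-05  1.57077787e+00] 0.1 0.08532804031724733
```

View pics/scene0.png

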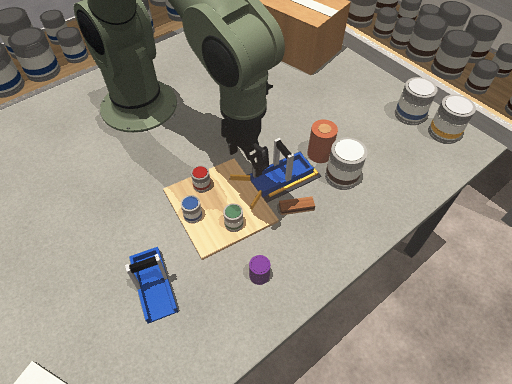

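View pics/side0.png

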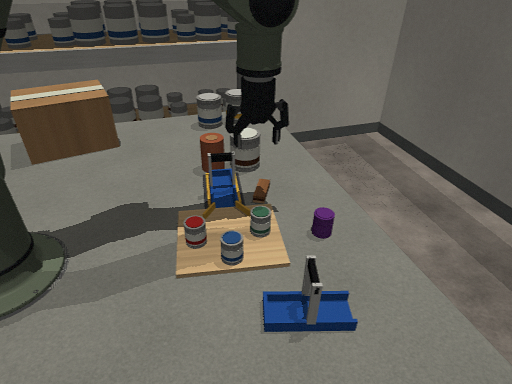

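The scene view shows two carriers, at scene (285,175) on the stand and (153,285) loose. The stand one lies further towards +y (robot's left), so it is the one meant. Tins: red (201,178), blue (191,207), green (234,215). The purple look-alike is at (260,269). I'll measure these next.

```bash
cat > h.py <<'E'
from workcell import bot
import cv2,numpy as np
def cam(n):
    p=bot.camera_params(n);f=192/np.tan(np.radians(p['vertical_fov'])/2)
    return np.array(p['R']),np.array(p['t']),f,p['cx'],p['cy']
def proj(c,X):
    R,t,f,cx,cy=c;q=np.atleast_2d(X)@R.T+t
    return np.c_[f*q[:,0]/q[:,2]+cx,f*q[:,1]/q[:,2]+cy]
def plane(c,uv,z):
    R,t,f,cx,cy=c;uv=np.atleast_2d(uv);d=np.c_[(uv[:,0]-cx)/f,(uv[:,1]-cy)/f,np.ones(len(uv))]@R
    o=-R.T@t;return o+d*((z-o[2])/d[:,2])[:,None]
def blobs(im,lo,hi,box):
    h=cv2.cvtColor(im,cv2.COLOR_RGB2HSV);m=cv2.inRange(h,lo,hi)
    k=np.zeros_like(m);x0,y0,x1,y1=box;k[y0:y1,x0:x1]=255;return m&k
E
python3 - <<'E'
from h import *
S={n:cv2.cvtColor(cv2.imread(f"pics/{n}0.png"),cv2.COLOR_BGR2RGB) for n in("scene","side")}
C={n:cam(n) for n in S}
T={'red':dict(scene=(201,172),side=(195,223)),'blue':dict(scene=(191,202),side=(232,238)),'green':dict(scene=(234,210),side=(261,213))}
for k,v in T.items():
  for n,(x,y) in v.items():
    h=cv2.cvtColor(S[n],cv2.COLOR_RGB2HSV);
    rng={'red':[((0,120,60),(9,255,255)),((170,120,60),(180,255,255))],'blue':[((100,90,40),(125,255,255))],'green':[((50,50,30),(95,255,255))]}[k]
    m=sum(cv2.inRange(h,*r) for r in rng);kk=np.zeros_like(m);kk[y-12:y+13,x-14:x+15]=255;m&=kk
    nn,l,st,ce=cv2.connectedComponentsWithStats(m)
    i=1+np.argmax(st[1:,4]);print(k,n,st[i],ce[i].round(1),plane(C[n],ce[i],.077)[0].round(4))
# board
for n,box in(("scene",(155,150,290,265)),("side",(165,195,300,280))):
    h=cv2.cvtColor(S[n],cv2.COLOR_RGB2HSV);m=blobs(S[n],(10,60,90),(24,170,255),box)
    cs,_=cv2.findContours(m,cv2.RETR_EXTERNAL,cv2.CHAIN_APPROX_NONE);c=max(cs,key=cv2.contourArea)
    hull=cv2.convexHull(c);q=cv2.approxPolyDP(hull,6,True)[:,0]
    P=plane(C[n],q.astype(float),.012);print(n,q.tolist(),P.round(4).tolist())
a=cv2.resize(S['scene'][130:275,155:345],None,fx=4,fy=4,interpolation=cv2.INTER_CUBIC)
cv2.imwrite('pics/crop1.png',a[:,:,::-1])
E
```

```text
red scene [193 166  15  12 138] [199.6 171.8] [ 0.4527 -0.0353  0.077 ]
red side [185 216  18  12 157] [193.9 221.5] [ 0.4512 -0.0385  0.077 ]
blue scene [182 197  16  12 150] [189.9 202.4] [ 0.5258 -0.1183  0.077 ]
blue side [222 231  19  13 182] [231.3 237.2] [ 0.5244 -0.1213  0.077 ]
green scene [225 205  16  13 159] [232.6 211. ] [ 0.623 -0.044  0.077]
green side [252 207  17  10 138] [260.3 211.4] [ 0.621  -0.0472  0.077 ]
scene [[234, 158], [278, 221], [202, 259], [163, 188]] [[0.4272, 0.1078, 0.012], [0.6964, 0.0601, 0.012], [0.658, -0.1778, 0.012], [0.3866, -0.133, 0.012]]
side [[270, 204], [288, 266], [176, 274], [179, 211]] [[0.6891, 0.0587, 0.012], [0.644, -0.1888, 0.012], [0.3875, -0.1352, 0.012], [0.4278, 0.1027, 0.012]]
```

View pics/crop1.png

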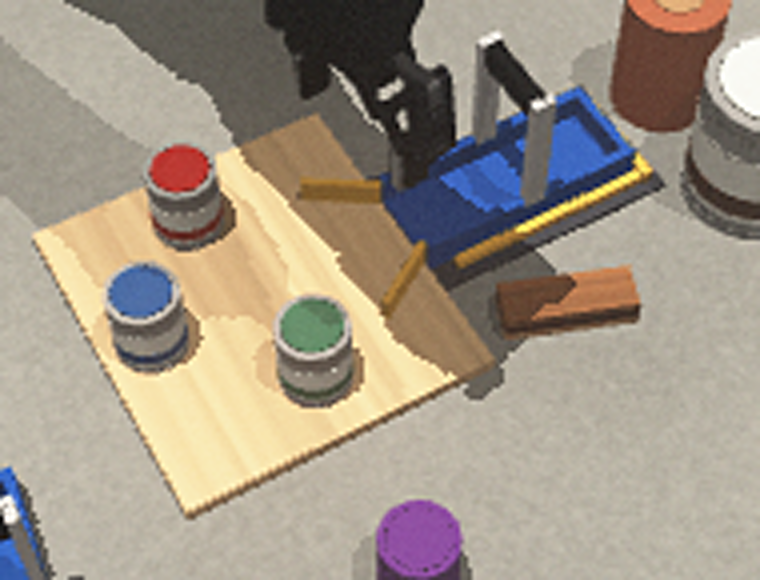

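Crop check: the blue carrier on the stand, crop (510,180), with yellow guides at (340,190) and (405,280), is the chosen one. Tin lids are at (180,168), (142,290) and (312,325). I'll turn to the lane yaw (about 80.3°), rise and look from the wrist.

Emit:
{"method": "move_arm", "body": {
  "moves": [
    [[1, 0, -0.04, -0.04, 0, 0, 0.014], [1, 0, -0.08, -0.08, 0, 0, 0.027], [1, 0, -0.08, -0.08, 0, 0, 0.027], [1, 0, -0.08, -0.08, 0, 0, 0.027]]
  ],
  "force": 30
}}

```text
clock: 0.5
position: [0.5447, 0.0, 0.3131]
tool_rot: [3.139, -0.001, 1.402]
force: [0.4, 0.1, -0.5]
grip_width: 0.0855
finger_force: 0.0
```

```bash
python3 - <<'E'
from h import *
import pickle
p=bot.camera_params('wrist');im=bot.grab_frame('wrist');pickle.dump((p,im),open('w1.pkl','wb'))
s=bot.observe();print(s['position'],s['tool_rot'],s['clock'])
R=np.array(p['R']);print(p['vertical_fov'],-R.T@p['t'],R.round(2).tolist())
cv2.imwrite('pics/w1.png',im[:,:,::-1])
E
```

```text
[5.45133404e-01 2.22321968e-05 3.11684184e-01] [ 3.14040003e+00 -2.68352207e-04  1.40196749e+00] 0.55
65.70646984690485 [0.5551502  0.06469683 0.45501199] [[0.99, -0.17, 0.0], [-0.16, -0.95, 0.26], [-0.04, -0.25, -0.97]]
```

View pics/w1.png

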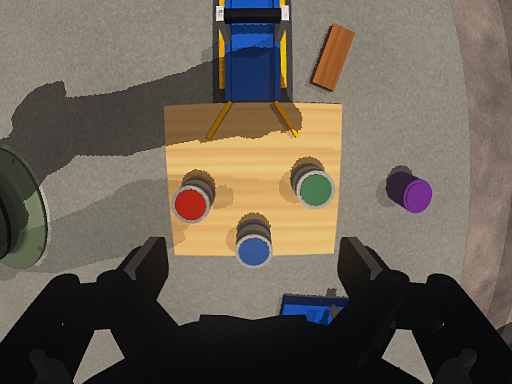

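The wrist view shows the board, its corners at (165,104), (342,103), (335,255) and (175,255). Lids are at (192,203), (316,189) and (254,251). The handle runs (224,15) to (283,15).

```bash
cat >> h.py <<'E'
def wplane(p,uv,z):
    R,t=np.array(p['R']),np.array(p['t']);f=192/np.tan(np.radians(p['vertical_fov'])/2)
    uv=np.atleast_2d(np.array(uv,float));d=uv-[p['cx'],p['cy']];r=np.hypot(*d.T);th=r/f
    d=np.c_[d/r[:,None]*np.sin(th)[:,None],np.cos(th)]@R;o=-R.T@t
    return (o+d*((z-o[2])/d[:,2])[:,None])
def lid(im,k,c,w=22):
    h=cv2.cvtColor(im,cv2.COLOR_RGB2HSV)
    rng={'red':[((0,120,60),(9,255,255)),((170,120,60),(180,255,255))],'blue':[((100,90,40),(125,255,255))],'green':[((50,50,30),(95,255,255))]}[k]
    m=sum(cv2.inRange(h,*r) for r in rng);kk=np.zeros_like(m);x,y=c;kk[max(0,y-w):y+w,max(0,x-w):x+w]=255;m&=kk
    n,l,st,ce=cv2.connectedComponentsWithStats(m);i=1+np.argmax(st[1:,4]);return ce[i]
E
python3 - <<'E'
from h import *
import pickle
p,im=pickle.load(open('w1.pkl','rb'))
g=cv2.cvtColor(im,cv2.COLOR_RGB2HSV);m=cv2.inRange(g,(8,60,50),(26,200,255));m[:98]=0;m[262:]=0;m[:,:150]=0;m[:,350:]=0
c=max(cv2.findContours(m,0,1)[0],key=cv2.contourArea)
q=cv2.approxPolyDP(cv2.convexHull(c),6,True)[:,0];print(q.tolist())
P=wplane(p,q,.012);print(P.round(4).tolist())
B=wplane(p,[[165.5,103.5],[341.5,103],[335,255],[175,255]],.012)[:,:2];print(B.round(4).tolist())
o=(B[0]+B[1])/2;b=(B[2]+B[3])/2;a=np.degrees(np.arctan2(*(o-b)[::-1]));print(o,a,np.linalg.norm(o-b),np.degrees(np.arctan2(*(B[0]-B[1])[::-1]))-90)
H=wplane(p,[[224,15],[283,15.5]],.138)[:,:2];print('h',H.round(4),H.mean(0),np.degrees(np.arctan2(*(H[0]-H[1])[::-1]))-90)
th=np.radians(a);ex=np.array([np.cos(th),np.sin(th)]);ey=np.array([-ex[1],ex[0]])
print('handle stand',(H.mean(0)-o)@ex,(H.mean(0)-o)@ey)
for k,cc in dict(red=(192,203),green=(316,189),blue=(254,251)).items():
    u=lid(im,k,cc);X=wplane(p,u,.077)[0,:2];print(k,u.round(1),X.round(4),((X-o)@ex).round(4),((X-o)@ey).round(4))
E
```

```text
[[342, 105], [333, 253], [174, 254], [164, 105]]
[[0.6937, 0.0631, 0.012], [0.6539, -0.1767, 0.012], [0.3879, -0.1328, 0.012], [0.4282, 0.1082, 0.012]]
[[0.4309, 0.1099], [0.6933, 0.0662], [0.6571, -0.1813], [0.3891, -0.1349]]
[0.56212809 0.08808507] 80.99714400099319 0.2492195528587523 80.54885011641491
h [[0.5451 0.1816]
 [0.6071 0.1706]] [0.57612052 0.17610932] 79.92631650608769
handle stand 0.08912942850105554 -4.569214302945976e-05
red [190.  204.5] [ 0.4538 -0.0347] -0.1382 0.0878
green [315.7 189.7] [ 0.6233 -0.0428] -0.1197 -0.0809
blue [253.5 251.5] [ 0.5266 -0.1172] -0.2083 0.0029
```

Emit:
{"method": "move_arm", "body": {
  "moves": [
    [[1, -0.015, 0.042, 0.02, 0, 0, 0], [1, -0.031, 0.084, 0.05, 0, 0, 0], [1, -0.031, 0.084, 0.1, 0, 0, 0], [1, -0.031, 0.084, 0.15, 0, 0, 0], [1, -0.031, 0.084, 0.2, 0, 0, 0]]
  ]
}}

```text
clock: 1.05
position: [0.6223, -0.045, 0.1097]
tool_rot: [-3.14, 0.0, 1.402]
force: [2.5, 0.5, -0.6]
grip_width: 0.0852
finger_force: 0.0
```

Emit:
{"method": "move_arm", "body": {
  "moves": [
    [[1, 0, 0, 0.033, 0, 0, 0], [1, 0, 0, 0.066, 0, 0, 0], [1, 0, 0, 0.066, 0, 0, 0], [1, 0, 0, 0.066, 0, 0, 0]]
  ]
}}

```text
clock: 1.45
position: [0.6224, -0.0448, 0.0469]
tool_rot: [-3.14, 0.0, 1.401]
force: [1.4, -0.2, 0.9]
grip_width: 0.0853
finger_force: 0.0
```

```bash
python3 - <<'E'
from h import *
im=bot.grab_frame('wrist');im2=bot.grab_frame('scene')[130:290,150:350]
cv2.imwrite('pics/w2.png',np.hstack([cv2.resize(im,(420,315)),cv2.resize(im2,(380,304))[[*range(304)]+[303]*11]])[:,:,::-1])
s=bot.observe();print(s['position'],s['tool_rot'],s['clock'],s['force'])
E
```

```text
[ 0.62344309 -0.04488788  0.04889925] [ 3.14002114e+00 -2.30183036e-04  1.40111553e+00] 1.55 [-0.69137799  0.35820277  0.23164742]
```

View pics/w2.png

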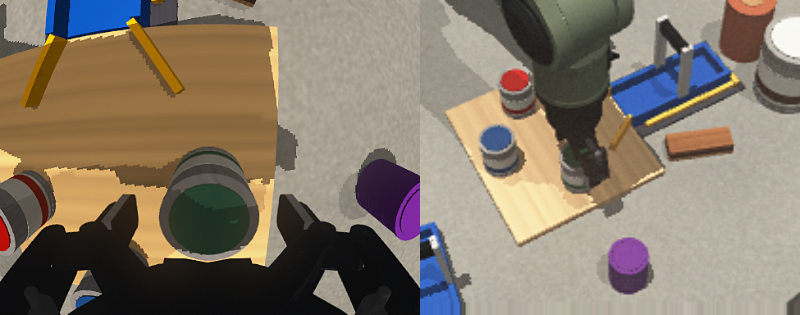

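The green tin at (207,200) stands midway between the open fingers, and the purple one is clear of them. Gripping lightly.

Emit:
{"method": "move_arm", "body": {
  "moves": [
    [[0, 0, 0, 0, 0, 0, 0], [0, 0, 0, 0, 0, 0, 0], [0, 0, 0, 0, 0, 0, 0], [0, 0, 0, 0, 0, 0, 0], [0, 0, 0, 0, 0, 0, 0]]
  ],
  "force": 20
}}

```text
clock: 2.05
position: [0.6232, -0.0448, 0.0488]
tool_rot: [3.14, -0.0, 1.401]
force: [-1.7, 0.9, 7.7]
grip_width: 0.0531
finger_force: 20.3
```

Emit:
{"method": "move_arm", "body": {
  "moves": [
    [[0, 0, 0, 0, 0, 0, 0], [0, 0, 0, 0, 0, 0, 0], [0, 0, 0, 0, 0, 0, 0]]
  ]
}}

```text
clock: 2.35
position: [0.6231, -0.0448, 0.0487]
tool_rot: [3.14, -0.0, 1.401]
force: [-0.6, -0.4, 8.4]
grip_width: 0.0534
finger_force: 20.3
```

Emit:
{"method": "move_arm", "body": {
  "moves": [
    [[0, 0, -0.02, -0.001, 0, 0, 0], [0, 0.0, -0.04, -0.002, 0, 0, 0], [0, 0.0, -0.06, -0.002, 0, 0, 0], [0, 0.01, -0.083, -0.002, 0, 0, 0], [0, 0.025, -0.083, -0.002, 0, 0, 0]]
  ]
}}

```text
clock: 2.85
position: [0.5425, -0.0063, 0.05]
tool_rot: [-3.14, 0.001, 1.4]
force: [0.3, 0.7, -1.8]
grip_width: 0.0533
finger_force: 21.7
```

```bash
python3 - <<'E'
from h import *
im=bot.grab_frame('wrist')
cv2.imwrite('pics/w3.png',im[:,:,::-1])
s=bot.observe();print(s['position'],s['tool_rot'],s['clock'],s['force'])
E
```

```text
[ 0.54474841 -0.0028636   0.05019437] [ 3.14153898e+00 -1.46439716e-03  1.40306605e+00] 2.9 [ 1.46060755  4.44592135 -1.87336226]
```

View pics/w3.png

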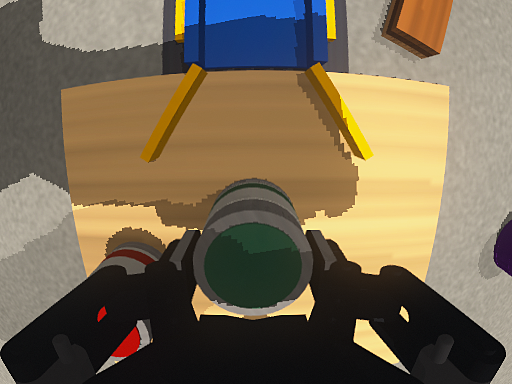

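The funnel throat at (203,67) to (316,67) is centred at about 259. The green tin is at about 254, so I'll shift 1 mm right and slide in.

Emit:
{"method": "move_arm", "body": {
  "moves": [
    [[0, 0.015, 0.001, 0, 0, 0, 0], [0, 0.03, 0.001, 0, 0, 0, 0], [0, 0.045, 0.001, 0, 0, 0, 0], [0, 0.06, 0.001, 0, 0, 0, 0], [0, 0.07, 0.001, 0, 0, 0, 0]]
  ]
}}

```text
clock: 3.4
position: [0.558, 0.0647, 0.0495]
tool_rot: [-3.141, -0.0, 1.402]
force: [0.6, -0.3, -0.9]
grip_width: 0.0533
finger_force: 21.7
```

Emit:
{"method": "move_arm", "body": {
  "moves": [
    [[0, 0.015, 0, 0, 0, 0, 0], [0, 0.03, 0, 0, 0, 0, 0], [0, 0.045, 0, 0, 0, 0, 0], [0, 0.056, 0, 0, 0, 0, 0], [0, 0.056, 0, 0, 0, 0, 0]]
  ]
}}

```text
clock: 3.9
position: [0.5673, 0.12, 0.0495]
tool_rot: [-3.142, -0.001, 1.403]
force: [-0.1, -0.1, -0.6]
grip_width: 0.0534
finger_force: 21.7
```

```bash
python3 - <<'E'
from h import *
im=bot.grab_frame('wrist');im2=bot.grab_frame('scene')[110:270,170:370]
cv2.imwrite('pics/w4.png',np.hstack([cv2.resize(im,(420,315)),cv2.resize(im2,(380,304))[[*range(304)]+[303]*11]])[:,:,::-1])
s=bot.observe();print(s['position'],s['tool_rot'],s['clock'],s['force'])
E
```

```text
[0.56711169 0.11766519 0.04956893] [-3.14144213e+00  4.69752922e-04  1.40128423e+00] 4.0 [-0.28975065 -0.7858755  -2.00036709]
```

View pics/w4.png

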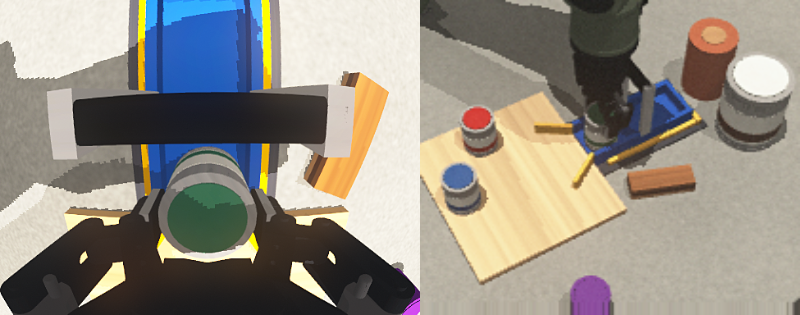

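The green tin stands in the carrier with the handle ahead and clear. Releasing, rising, and going to the red tin.

Emit:
{"method": "move_arm", "body": {
  "moves": [
    [[1, 0, 0, 0, 0, 0, 0], [1, 0, 0, 0, 0, 0, 0], [1, 0, 0, 0, 0, 0, 0], [1, 0, 0, 0, 0, 0, 0], [1, 0, 0, 0, 0, 0, 0]]
  ]
}}

```text
clock: 4.5
position: [0.5673, 0.1178, 0.0497]
tool_rot: [3.142, -0.0, 1.401]
force: [-0.3, 0.3, 0.2]
grip_width: 0.0854
finger_force: 0.0
```

Emit:
{"method": "move_arm", "body": {
  "moves": [
    [[1, 0, 0, -0.02, 0, 0, 0], [1, 0, 0, -0.06, 0, 0, 0], [1, -0.035, -0.01, -0.09, 0, 0, 0], [1, -0.08, -0.03, -0.09, 0, 0, 0], [1, -0.12, -0.055, -0.09, 0, 0, 0]]
  ]
}}

```text
clock: 5.0
position: [0.4924, 0.0074, 0.1405]
tool_rot: [3.139, -0.0, 1.401]
force: [1.4, -1.1, 0.4]
grip_width: 0.0855
finger_force: 0.0
```

Emit:
{"method": "move_arm", "body": {
  "moves": [
    [[1, -0.052, -0.0315, 0, 0, 0, 0], [1, -0.052, -0.0315, 0.0, 0, 0, 0], [1, -0.052, -0.0315, 0.02, 0, 0, 0]]
  ]
}}

```text
clock: 5.3
position: [0.453, -0.0389, 0.1213]
tool_rot: [3.138, -0.0, 1.398]
force: [1.7, 0.5, -0.7]
grip_width: 0.0851
finger_force: 0.0
```

```bash
python3 - <<'E'
from h import *
p=bot.camera_params('wrist');s=bot.observe();im=bot.grab_frame('wrist')
cv2.imwrite('pics/w5.png',im[:,:,::-1])
print(s['position'],s['tool_rot'],s['clock'])
sc=bot.grab_frame('scene');C=cam('scene')
for k,X in(('red',(.4527,-.036,.077)),('blue',(.5257,-.1185,.077))):
    u=proj(C,X)[0].astype(int);print(k,plane(C,lid(sc,k,u,12),.077)[0].round(4))
h=cv2.cvtColor(im,cv2.COLOR_RGB2HSV);m=cv2.inRange(h,(0,150,60),(6,255,255))
n,l,st,ce=cv2.connectedComponentsWithStats(m);i=1+np.argmax(st[1:,4]);print(st[i],ce[i],wplane(p,ce[i],.077))
E
```

```text
[ 0.45299618 -0.03888149  0.12131637] [ 3.13814201e+00 -3.31755223e-04  1.39794573e+00] 5.3
red [ 0.4539 -0.0402  0.077 ]
blue [ 0.5255 -0.1186  0.077 ]
[ 220  180   65   62 3068] [251.47359844 210.44002608] [[ 0.45316574 -0.0340435   0.077     ]]
```

Emit:
{"method": "move_arm", "body": {
  "moves": [
    [[1, 0.001, 0, 0.034, 0, 0, 0], [1, 0.001, 0, 0.068, 0, 0, 0], [1, 0.001, 0, 0.068, 0, 0, 0], [0, 0.001, 0, 0.068, 0, 0, 0], [0, 0.001, 0, 0.068, 0, 0, 0]]
  ]
}}

```text
clock: 5.9
position: [0.454, -0.0359, 0.0532]
tool_rot: [3.14, -0.0, 1.401]
force: [0.8, -0.4, 0.7]
grip_width: 0.0591
finger_force: 0.0
```

Emit:
{"method": "move_arm", "body": {
  "moves": [
    [[0, 0, 0, 0, 0, 0, 0], [0, 0, 0, 0, 0, 0, 0], [0, 0, 0, 0, 0, 0, 0], [0, 0, 0, 0, 0, 0, 0], [0, 0, 0, -0.002, 0, 0, 0]]
  ]
}}

```text
clock: 6.4
position: [0.4537, -0.036, 0.0549]
tool_rot: [3.14, -0.0, 1.401]
force: [-0.1, 0.2, -0.7]
grip_width: 0.0534
finger_force: 21.4
```

Grip is a little high, so I'll re-open and lower by 7 mm.

Emit:
{"method": "move_arm", "body": {
  "moves": [
    [[1, 0, 0, 0, 0, 0, 0], [1, 0, 0, 0, 0, 0, 0], [1, 0, 0, 0.009, 0, 0, 0], [1, 0, 0, 0.009, 0, 0, 0], [0, 0, 0, 0.009, 0, 0, 0]]
  ]
}}

```text
clock: 6.9
position: [0.4528, -0.036, 0.0442]
tool_rot: [-3.141, 0.0, 1.401]
force: [0.7, -1.1, 0.4]
grip_width: 0.0732
finger_force: 0.0
```

Emit:
{"method": "move_arm", "body": {
  "moves": [
    [[0, 0, 0, 0, 0, 0, 0], [0, 0, 0, 0, 0, 0, 0], [0, 0, 0, 0, 0, 0, 0], [0, 0, 0, 0, 0, 0, 0], [0, 0, 0, -0.001, 0, 0, 0]]
  ]
}}

```text
clock: 7.4
position: [0.4531, -0.036, 0.0456]
tool_rot: [-3.142, -0.0, 1.401]
force: [-0.1, 0.3, -0.9]
grip_width: 0.0537
finger_force: 21.3
```

Emit:
{"method": "move_arm", "body": {
  "moves": [
    [[0, 0.015, 0.022, 0, 0, 0, 0], [0, 0.03, 0.044, 0, 0, 0, 0], [0, 0.04, 0.066, 0, 0, 0, 0], [0, 0.04, 0.086, 0, 0, 0, 0], [0, 0.04, 0.086, 0, 0, 0, 0]]
  ]
}}

```text
clock: 7.9
position: [0.5467, -0.0112, 0.0456]
tool_rot: [3.14, -0.0, 1.401]
force: [-0.6, 0.1, -0.8]
grip_width: 0.0535
finger_force: 21.5
```

```bash
cat >> h.py <<'E'
def lane():
    s=bot.observe();d=s['position'][:2]-np.array([.561,.084]);a=s['tool_rot'][2];a0=1.4011
    print('lane x',(d@[np.cos(a0),np.sin(a0)]).round(4),'w',(d@[np.sin(a0),-np.cos(a0)]).round(4),'z',s['position'][2].round(4),'yaw',a.round(4),'t',s['clock'],s['force'].round(1))
E
python3 -c "
from h import *
lane()"
```

```text
lane x -0.0962 w 0.002 z 0.0456 yaw 1.4012 t 7.9 [-0.6  0.1 -0.8]
```

Emit:
{"method": "move_arm", "body": {
  "moves": [
    [[0, 0.015, -0.0015, 0, 0, 0, 0], [0, 0.03, -0.0015, 0, 0, 0, 0], [0, 0.045, -0.0015, 0, 0, 0, 0], [0, 0.06, -0.0015, 0, 0, 0, 0], [0, 0.07, -0.0015, 0, 0, 0, 0]]
  ]
}}

```text
clock: 8.4
position: [0.555, 0.0604, 0.0457]
tool_rot: [-3.142, -0.0, 1.403]
force: [-0.3, 0.4, -1.0]
grip_width: 0.0534
finger_force: 21.5
```

Emit:
{"method": "move_arm", "body": {
  "moves": [
    [[0, 0.012, 0, 0, 0, 0, 0], [0, 0.024, 0, 0, 0, 0, 0], [0, 0.036, 0, 0, 0, 0, 0], [0, 0.048, 0, 0, 0, 0, 0], [0, 0.061, 0, 0, 0, 0, 0]]
  ]
}}

```text
clock: 8.9
position: [0.5654, 0.119, 0.0456]
tool_rot: [-3.142, 0.0, 1.401]
force: [-0.8, -1.6, -1.0]
grip_width: 0.0538
finger_force: 21.5
```

Emit:
{"method": "move_arm", "body": {
  "moves": [
    [[0, 0, 0, 0, 0, 0, 0], [1, 0, 0, 0, 0, 0, 0], [1, 0, 0, 0, 0, 0, 0], [1, 0, 0, 0, 0, 0, 0], [1, 0, 0, 0, 0, 0, 0]]
  ]
}}

```text
clock: 9.4
position: [0.5653, 0.1178, 0.0457]
tool_rot: [3.142, 0.0, 1.4]
force: [0.9, -0.2, -0.0]
grip_width: 0.0854
finger_force: 0.0
```

```bash
python3 - <<'E'
from h import *
lane()
im=bot.grab_frame('wrist');im2=bot.grab_frame('scene')[110:270,170:370]
cv2.imwrite('pics/w6.png',np.hstack([cv2.resize(im,(420,315)),cv2.resize(im2,(380,304))[[*range(304)]+[303]*11]])[:,:,::-1])
E
```

```text
lane x 0.034 w -0.0015 z 0.0457 yaw 1.4005 t 9.4 [ 0.9 -0.2 -0. ]
```

View pics/w6.png

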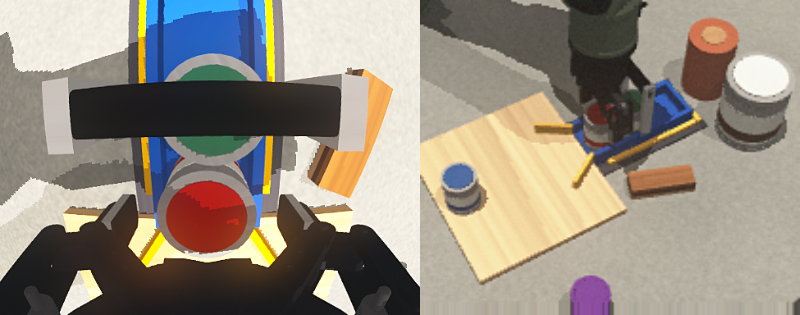

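Green and red stand in the carrier in file. Now blue.

Emit:
{"method": "move_arm", "body": {
  "moves": [
    [[1, 0, 0, -0.02, 0, 0, 0], [1, 0, 0, -0.06, 0, 0, 0], [1, -0.035, 0, -0.09, 0, 0, 0], [1, -0.08, 0, -0.09, 0, 0, 0], [1, -0.125, 0, -0.09, 0, 0, 0]]
  ]
}}

```text
clock: 10.0
position: [0.5442, -0.0061, 0.1367]
tool_rot: [3.14, -0.001, 1.402]
force: [0.8, -0.1, 0.2]
grip_width: 0.0855
finger_force: 0.0
```

Emit:
{"method": "move_arm", "body": {
  "moves": [
    [[1, -0.045, 0.001, 0, 0, 0, 0], [1, -0.085, 0.001, 0.0, 0, 0, 0], [1, -0.115, 0.001, 0.0, 0, 0, 0], [1, -0.115, 0.001, 0.0, 0, 0, 0], [1, -0.115, 0.001, 0, 0, 0, 0]]
  ]
}}

```text
clock: 10.5
position: [0.5256, -0.1188, 0.1357]
tool_rot: [3.142, -0.0, 1.4]
force: [1.0, 1.3, -0.1]
grip_width: 0.0852
finger_force: 0.0
```

```bash
python3 - <<'E'
from h import *
lane();p=bot.camera_params('wrist');im=bot.grab_frame('wrist')
h=cv2.cvtColor(im,cv2.COLOR_RGB2HSV);m=cv2.inRange(h,(100,90,40),(125,255,255));m[:150]=0
n,l,st,ce=cv2.connectedComponentsWithStats(m);i=1+np.argmax(st[1:,4]);print(st[i],ce[i],wplane(p,ce[i],.077))
E
```

```text
lane x -0.2059 w -0.0006 z 0.1357 yaw 1.3997 t 10.5 [ 1.   1.3 -0.1]
[ 224  180   60   58 2616] [253.57607034 208.31880734] [[ 0.52652841 -0.11721463  0.077     ]]
```

Right above the blue tin. Descend 90 mm and grip.

Emit:
{"method": "move_arm", "body": {
  "moves": [
    [[1, 0.001, 0, 0.04, 0, 0, 0], [1, 0.001, 0, 0.08, 0, 0, 0], [1, 0.001, 0, 0.09, 0, 0, 0], [1, 0.001, 0, 0.09, 0, 0, 0], [0, 0.001, 0, 0.09, 0, 0, 0]]
  ]
}}

```text
clock: 11.05
position: [0.5267, -0.1172, 0.0469]
tool_rot: [3.14, -0.0, 1.402]
force: [0.5, -0.2, 0.6]
grip_width: 0.0732
finger_force: 0.0
```

Emit:
{"method": "move_arm", "body": {
  "moves": [
    [[0, 0, 0, 0, 0, 0, 0], [0, 0, 0, 0, 0, 0, 0], [0, 0, 0, 0, 0, 0, 0], [0, 0, 0, 0, 0, 0, 0], [0, 0, 0, -0.001, 0, 0, 0]]
  ]
}}

```text
clock: 11.55
position: [0.5265, -0.1175, 0.0478]
tool_rot: [3.14, -0.0, 1.401]
force: [-0.2, -0.0, -1.9]
grip_width: 0.0536
finger_force: 21.4
```

Emit:
{"method": "move_arm", "body": {
  "moves": [
    [[0, 0.025, 0.0005, 0, 0, 0, 0], [0, 0.05, 0.0005, 0, 0, 0, 0], [0, 0.075, 0.0005, 0, 0, 0, 0], [0, 0.1, 0.0005, 0, 0, 0, 0], [0, 0.11, 0.0005, 0, 0, 0, 0]]
  ]
}}

```text
clock: 12.05
position: [0.5456, -0.0066, 0.0474]
tool_rot: [3.141, -0.001, 1.404]
force: [0.4, -1.8, -0.3]
grip_width: 0.0534
finger_force: 21.5
```

```bash
python3 -c "
from h import *
lane()"
```

```text
lane x -0.0919 w 0.0001 z 0.0474 yaw 1.4035 t 12.05 [ 0.4 -1.8 -0.3]
```

Emit:
{"method": "move_arm", "body": {
  "moves": [
    [[0, 0.015, 0, 0, 0, 0, 0], [0, 0.03, 0, 0, 0, 0, 0], [0, 0.045, 0, 0, 0, 0, 0], [0, 0.06, 0, 0, 0, 0, 0], [0, 0.07, 0, 0, 0, 0, 0]]
  ]
}}

```text
clock: 12.55
position: [0.5574, 0.0599, 0.0474]
tool_rot: [3.14, 0.0, 1.4]
force: [0.4, -2.8, 2.4]
grip_width: 0.0538
finger_force: 21.8
```

Emit:
{"method": "move_arm", "body": {
  "moves": [
    [[0, 0.012, 0, 0, 0, 0, 0], [0, 0.024, 0, 0, 0, 0, 0], [0, 0.036, 0, 0, 0, 0, 0], [0, 0.048, 0, 0, 0, 0, 0], [0, 0.06, 0, 0, 0, 0, 0]]
  ]
}}

```text
clock: 13.05
position: [0.567, 0.1199, 0.0466]
tool_rot: [-3.142, 0.0, 1.401]
force: [-0.1, -2.2, -1.8]
grip_width: 0.0533
finger_force: 21.7
```

```bash
python3 - <<'E'
from h import *
lane()
im=bot.grab_frame('wrist');im2=bot.grab_frame('scene')[110:270,170:370]
cv2.imwrite('pics/w7.png',np.hstack([cv2.resize(im,(420,315)),cv2.resize(im2,(380,304))[[*range(304)]+[303]*11]])[:,:,::-1])
E
```

```text
lane x 0.0364 w -0.0001 z 0.0466 yaw 1.4011 t 13.05 [-0.1 -2.2 -1.8]
```

View pics/w7.png

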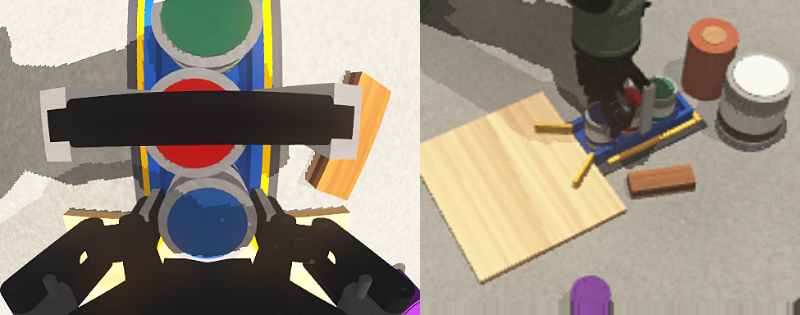

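All three tins are in file: blue (210,220), red (195,125), green (208,30). Releasing and rising straight up.

Emit:
{"method": "move_arm", "body": {
  "moves": [
    [[1, 0, 0, 0, 0, 0, 0], [1, 0, 0, 0, 0, 0, 0], [1, 0, 0, 0, 0, 0, 0], [1, 0, 0, 0, 0, 0, 0], [1, 0, 0, -0.02, 0, 0, 0]]
  ]
}}

```text
clock: 13.65
position: [0.5657, 0.1184, 0.0651]
tool_rot: [-3.139, 0.002, 1.401]
force: [-0.0, 1.1, 0.6]
grip_width: 0.0851
finger_force: 0.0
```

Emit:
{"method": "move_arm", "body": {
  "moves": [
    [[1, 0, 0, -0.04, 0, 0, 0], [1, 0, 0, -0.08, 0, 0, 0], [1, 0, 0, -0.12, 0, 0, 0], [1, 0, 0, -0.155, 0, 0, 0], [1, 0, 0, -0.155, 0, 0, 0]]
  ]
}}

```text
clock: 14.15
position: [0.5688, 0.1191, 0.2262]
tool_rot: [3.136, -0.003, 1.401]
force: [0.5, 0.0, -0.8]
grip_width: 0.0856
finger_force: 0.0
```

Emit:
{"method": "move_arm", "body": {
  "moves": [
    [[1, 0, 0, 0, 0, 0, 0.023], [1, 0, 0, 0, 0, 0, 0.046], [1, 0, 0, 0, 0, 0, 0.069], [1, 0, 0, 0, 0, 0, 0.092], [1, 0, 0, 0, 0, 0, 0.115]]
  ]
}}

```text
clock: 14.65
position: [0.5667, 0.1187, 0.2211]
tool_rot: [-3.141, 0.001, 0.672]
force: [-0.2, -0.2, -1.1]
grip_width: 0.0852
finger_force: 0.0
```

```bash
python3 -c "
from h import *
lane();print(bot.observe()['qpos'])"
```

```text
lane x 0.0352 w -0.0002 z 0.2211 yaw 0.6723 t 14.65 [-0.2 -0.2 -1.1]
[-0.54031219  0.47917644  0.3259151   1.74861191 -0.18311957  0.94413491
 -1.03920241]
```

Emit:
{"method": "move_arm", "body": {
  "moves": [
    [[1, 0, 0, 0, 0, 0, 0.023], [1, 0, 0, 0, 0, 0, 0.046], [1, 0, 0, 0, 0, 0, 0.069], [1, 0, 0, 0, 0, 0, 0.092], [1, 0, 0, 0, 0, 0, 0.115]]
  ]
}}

```text
clock: 15.15
position: [0.5667, 0.1187, 0.2211]
tool_rot: [3.141, 0.0, -0.05]
force: [0.3, 0.6, 0.1]
grip_width: 0.0854
finger_force: 0.0
```

Emit:
{"method": "move_arm", "body": {
  "moves": [
    [[1, 0, 0, 0, 0, 0, 0.02], [1, 0, -0.03, 0, 0, 0, 0.02], [1, 0, -0.058, 0, 0, 0, 0.02], [1, 0, -0.058, 0, 0, 0, 0.02], [1, 0, -0.058, 0, 0, 0, 0.02]]
  ]
}}

```text
clock: 15.65
position: [0.5692, 0.177, 0.221]
tool_rot: [3.141, 0.001, -0.169]
force: [-0.8, -0.5, -0.6]
grip_width: 0.0854
finger_force: 0.0
```

```bash
python3 - <<'E'
from h import *
lane();im=bot.grab_frame('wrist')
cv2.imwrite('pics/w8.png',im[:,:,::-1])
import pickle;pickle.dump((bot.camera_params('wrist'),im),open('w8.pkl','wb'))
E
```

```text
lane x 0.093 w -0.0076 z 0.221 yaw -0.169 t 15.65 [-0.8 -0.5 -0.6]
```

View pics/w8.png

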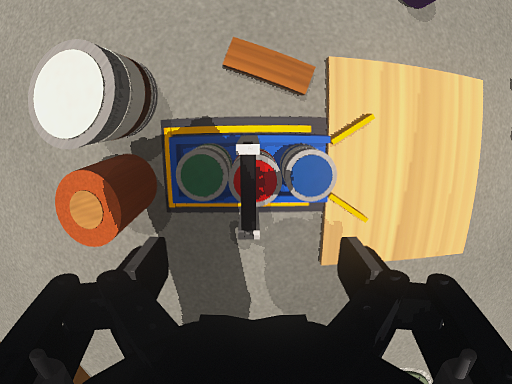

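The handle is black from (248,155) to (248,232), with the three lids in line below. The roll at (90,205) and the can at (75,95) are left of it. Computing the handle's centre.

```bash
python3 - <<'E'
from h import *
import pickle
p,im=pickle.load(open('w8.pkl','rb'))
m=(im.max(2)<45).astype(np.uint8);k=np.zeros_like(m);k[150:238,228:268]=1;m&=k
for r in range(158,230,8):
    c=np.where(m[r])[0];print(r,c.min(),c.max(),end='; ')
print()
rows=[r for r in range(160,228) ]
e=[];
for r in rows:
    c=np.where(m[r])[0];e.append((c.min()+c.max()+1)/2)
A=wplane(p,[[e[0],rows[0]],[e[-1],rows[-1]],[248.5,156],[248.5,231]],.138)[:,:2]
print(A.round(4).tolist())
d=A-[.561,.084];a0=1.4011
print((d@[np.cos(a0),np.sin(a0)]).round(4),(d@[np.sin(a0),-np.cos(a0)]).round(4))
E
```

```text
158 240 255; 166 241 254; 174 241 255; 182 241 255; 190 241 255; 198 241 255; 206 241 255; 214 241 255; 222 241 255; 
[[0.6014, 0.1747], [0.5475, 0.1833], [0.6044, 0.1738], [0.5441, 0.1844]]
[0.0962 0.0956 0.0958 0.0961] [ 0.0245 -0.0301  0.0276 -0.0336]
```

Emit:
{"method": "move_arm", "body": {
  "moves": [
    [[0.6, 0.006, -0.0025, 0, 0, 0, 0], [0.6, 0.006, -0.0025, 0, 0, 0, 0], [0.6, 0.006, -0.0025, 0.04, 0, 0, 0], [0.6, 0.006, -0.0025, 0.08, 0, 0, 0], [0.6, 0.006, -0.0025, 0.1, 0, 0, 0]]
  ]
}}

```text
clock: 16.2
position: [0.5747, 0.1776, 0.1188]
tool_rot: [3.14, 0.002, -0.17]
force: [-0.4, 0.5, 0.2]
grip_width: 0.051
finger_force: 0.0
```

Emit:
{"method": "move_arm", "body": {
  "moves": [
    [[0.6, 0, 0, 0.013, 0, 0, 0], [0.6, 0, 0, 0.013, 0, 0, 0], [0.6, 0, 0, 0.013, 0, 0, 0]]
  ]
}}

```text
clock: 16.5
position: [0.5764, 0.1782, 0.1095]
tool_rot: [-3.141, -0.001, -0.17]
force: [0.9, -0.4, 0.4]
grip_width: 0.0514
finger_force: 0.0
```

```bash
python3 -c "
from h import *
lane()"
```

```text
lane x 0.0954 w -0.0007 z 0.1095 yaw -0.1702 t 16.5 [ 0.9 -0.4  0.4]
```

Centred on the handle, so I'll close with 80 N.

Emit:
{"method": "move_arm", "body": {
  "moves": [
    [[0, 0, 0, 0.002, 0, 0, 0], [0, 0, 0, 0.002, 0, 0, 0], [0, 0, 0, 0.002, 0, 0, 0], [0, 0, 0, 0.002, 0, 0, 0], [0, 0, 0, 0.002, 0, 0, 0]]
  ],
  "force": 80
}}

```text
clock: 17.0
position: [0.5762, 0.1787, 0.1073]
tool_rot: [-3.141, -0.001, -0.169]
force: [0.3, 0.7, 6.4]
grip_width: 0.0108
finger_force: 78.7
```

Emit:
{"method": "move_arm", "body": {
  "moves": [
    [[0, 0, 0, 0, 0, 0, 0], [0, 0, 0, 0, 0, 0, 0], [0, 0, 0, 0, 0, 0, 0], [0, 0, 0, 0, 0, 0, 0], [0, 0, 0, 0, 0, 0, 0]]
  ]
}}

```text
clock: 17.5
position: [0.5762, 0.1787, 0.1073]
tool_rot: [-3.141, -0.001, -0.169]
force: [-0.5, 0.9, 7.2]
grip_width: 0.0105
finger_force: 78.7
```

```bash
python3 - <<'E'
from h import *
import pickle
p,im=pickle.load(open('w8.pkl','rb'))
d=wplane(p,[[310,175],[203,173],[256,180],[248.5,0]],.075)[:3,:2]-[.561,.084];a0=1.4011
print((d@[np.cos(a0),np.sin(a0)]).round(4)-.0958,(d@[np.sin(a0),-np.cos(a0)]).round(4)+.002)
E
```

```text
[-0.0605  0.0463 -0.0065] [ 0.0024  0.0044 -0.0029]
```

Tins lie at -60, -6 and +46 mm along the carrier and within ±5 mm across, all within limits. Lift 105 mm smoothly.

Emit:
{"method": "move_arm", "body": {
  "moves": [
    [[0, 0, 0, -0.003, 0, 0, 0], [0, 0, 0, -0.008, 0, 0, 0], [0, 0, 0, -0.015, 0, 0, 0], [0, 0, 0, -0.023, 0, 0, 0], [0, 0, 0, -0.031, 0, 0, 0]]
  ]
}}

```text
clock: 18.0
position: [0.5758, 0.1782, 0.1384]
tool_rot: [3.141, -0.0, -0.17]
force: [-0.1, 0.3, -7.1]
grip_width: 0.0106
finger_force: 78.0
```

Emit:
{"method": "move_arm", "body": {
  "moves": [
    [[0, 0, 0, -0.008, 0, 0, 0], [0, 0, 0, -0.016, 0, 0, 0], [0, 0, 0, -0.024, 0, 0, 0], [0, 0, 0, -0.032, 0, 0, 0], [0, 0, 0, -0.04, 0, 0, 0]]
  ]
}}

```text
clock: 18.5
position: [0.5758, 0.1784, 0.1783]
tool_rot: [3.142, 0.0, -0.17]
force: [0.1, 0.2, -6.7]
grip_width: 0.0105
finger_force: 78.0
```

Emit:
{"method": "move_arm", "body": {
  "moves": [
    [[0, 0, 0, -0.01, 0, 0, 0], [0, 0, 0, -0.02, 0, 0, 0], [0, 0, 0, -0.028, 0, 0, 0], [0, 0, 0, -0.034, 0, 0, 0], [0, 0, 0, -0.037, 0, 0, 0]]
  ]
}}

```text
clock: 19.0
position: [0.5759, 0.1784, 0.2153]
tool_rot: [-3.141, -0.0, -0.17]
force: [-0.4, -0.1, -6.5]
grip_width: 0.0107
finger_force: 78.0
```

Emit:
{"method": "move_arm", "body": {
  "moves": [
    [[0, 0, 0, 0, 0, 0, 0], [0, 0, 0, 0, 0, 0, 0], [0, 0, 0, 0, 0, 0, 0], [0, 0, 0, 0, 0, 0, 0], [0, 0, 0, 0, 0, 0, 0]]
  ]
}}

```text
clock: 19.5
position: [0.5758, 0.1784, 0.2145]
tool_rot: [3.141, 0.0, -0.17]
force: [-0.4, -0.7, -7.2]
grip_width: 0.0111
finger_force: 78.1
```

```bash
python3 - <<'E'
from h import *
lane();im=bot.grab_frame('side')[90:250,150:350];im2=bot.grab_frame('scene')[100:260,200:400]
cv2.imwrite('pics/w9.png',np.hstack([cv2.resize(i,(400,320),interpolation=2) for i in(im,im2)])[:,:,::-1])
E
```

```text
lane x 0.0955 w -0.0014 z 0.2145 yaw -0.1697 t 19.5 [-0.4 -0.7 -7.2]
```

View pics/w9.png

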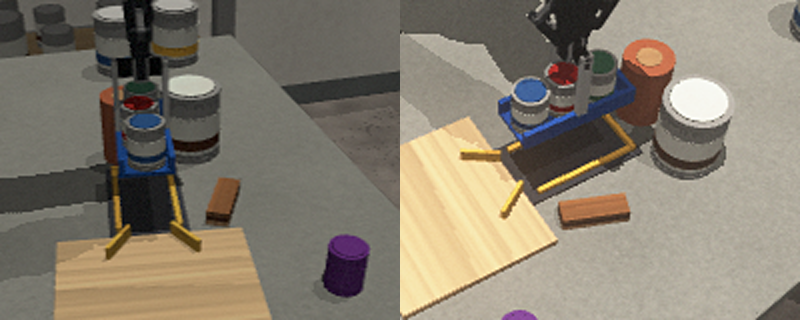

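The carrier is held level about 107 mm above its seat with all three tins upright, and the bystanders haven't moved. Handing in.

```bash
python3 -c "
from workcell import bot
print(bot.job_done())"
```

```text
the job is handed in; nothing more can be done
None
```

I handed the job in with all three tins standing in file in the blue carrier, which the gripper holds level by its black handle about 107 mm above its seat, with no visible movement of the bystanders; the hand-in gave no verdict.

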